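# Show the kitchen helper which canister goes on which coaster

### The arm

A 6-joint arm with a two-finger parallel gripper is mounted at the origin on the work surface. World frame = base frame: x ahead of the robot, y to its left, z up, the work surface at z = 0. Lengths are in m, angles in rad, forces in N, time in s.
With the tool pointing down it reaches from about 0.375 to 0.9 m from the base axis. Payload 3.1 kg.
Tool frame: the origin (TCP) lies between the finger pads, 19 mm behind the fingertips; this is the grasp point; z points along the fingers, y is the line along which they close (so a half turn about z gives the same grasp; the last joint's range is limited). The gripper opens to 85 mm and grips with 20 to 120 N. Pads are 22 mm wide; open, the fingers measure 114 mm over their backs; the gripper's body (76 mm by 85 mm) begins 54 mm behind the grasp point. The pads swing forward as they close: fully open they stand 13 mm farther back than shut.
Start: joints at [1.095, 0.527, 1.433, -0, 1.181, -0.178], TCP at [0.183, 0.597, 0.25] pointing down, gripper open.
Joint ranges: [-3.08, 3.08], [-0.75, 2.2], [0.22, 2.44], [-1.43, 4.57], [0, 2.65], [-2.85, 2.85]. Speed limits (rad/s): [2.79, 2.79, 3.14, 3.14, 3.14, 3.14].

### API

Orientations are given as a unit quaternion [x, y, z, w].
In Python, from station import manip gives the robot as it stands.
- The arm moves only by the tool step_arm, never from a script. Its argument "targets" is text: rows parted by semicolons, each of 4 numbers parted by spaces: the shift along the tool's x, y, z in mm, then the turn about the tool's z in degrees. A call has 1 to 12 rows; each row is the pose to reach, as a shift and turn from the pose commanded when the call began, along the tool's axes at that moment; what a row does not reach only later rows make up. A row lasts 1/10 s, in which the tool goes at most 50 mm and 8.59 degrees, less where a joint would pass 70% of its speed; a pose out of reach is approached as far as the arm can. A call with a gripper value outside its range is refused whole. "gripper" is the closure, from 0 (fully open) to 1 (shut), set as the call begins (left out, the last holds). The fingers move at their own pace and stop on an object; "squeeze" is the grip in N (left out, the last holds). Time passes only in rows, so rows that repeat a pose let the fingers close. It gives the time, the measured TCP pose, the force, the opening and the grip force at its end, in the units of the state.
- manip.sense(): the state, without advancing time (a new reading comes with each control period).
- manip.snapshot(name): name is "side" or "top"; returns the picture (480x640x3 uint8, red, green, blue); there is no depth.
- manip.get_calibration(name): a dict with "fov_y" (degrees; the focal length in pixels is half the picture's height over the tangent of half this angle, whatever the lens; pixels are square), "cx", "cy" (the principal point, pixels), "extrinsics" (4x4, takes a point from camera to world coordinates). Camera axes: x right, y down, z forward; pixel columns grow to the right and rows downward; lengths in m; the calibration is good to about 2 mm. A picture is of the moment at which its call begins. get_calibration takes no time and is no camera call.
- manip.sign_off(): hands the job in; it is judged then, once.
Trained networks look in the newest picture that a camera, given by its name, has taken for a name from the list of things; names that differ only in an ending like _2 or _b are one class to them, and where a whole thing is asked for, a point or a joint stands for the part that bears it (a point fixed in the world has none). Each returns a list of dicts, best first, with "p" (0 to 1); they miss things now and then, are a little off and sometimes report something else, mostly with a low value. They report only what shows in the picture. A call takes as long as a camera call. They do not tell look-alikes from the thing itself.
- manip.recognise(camera, query): "position" ([column, row] in pixels, amid what is visible of it).
- manip.masks_of(camera, query): "pixels" (480x640 bool, what is visible of it) and "position" ([column, row] in pixels, amid what is visible of it).
- manip.mark_of(camera, query): "position" ([column, row] in pixels: a listed point, or the origin of a listed thing).
The state is a dict: "t": time; "q": joint angles; "qd": joint speeds; "tau": joint torques, N m; "tcp_pos": TCP position; "tool_rot": TCP orientation; "force": force on the tool from outside, world axes, zero at the start; "ft_torque": the same for the moment, N m; "finger_gap": opening from 0.0 (shut) to 1.0 (fully open); "gripper_force": force on a finger pad.
Only numpy, scipy, OpenCV 4.12 (cv2) and the standard library are available. Lean on these libraries where they do the work, as an engineer would, in place of code of your own. Each camera call takes 0.05 s, during which the arm holds its last target. There are 200 camera calls.

### The job

Show a kitchen helper what goes where, purely by pointing: with the fingers pointing straight down, hold the fingertips two or three centimetres above the knob of the middle-sized canister for two seconds, then hold them two or three centimetres above the middle of the coaster that has no mug on it for two seconds, and finish still pointing there. Touch, move or lift nothing at all, and travel high so that you never come close above the knob of another canister or the mouth of a mug.

Things in the scene. Friction and masses are not known exactly. Their poses are not given: they have to be found in the camera images.
- canister_middle_knob (a point): centre of the top face of the wooden knob on the MIDDLE-SIZED of the three lidded canisters, 165 mm above the work surface, z up
- canister_middle: a white ceramic storage canister with a flat wooden lid and a round wooden knob (30 mm wide, 20 mm high) in the lid's centre; the middle-sized one: 104 mm across, 165 mm high with its knob; origin at the centre of its underside, z up
- canister_tall: a white ceramic storage canister with a flat wooden lid and a round wooden knob (30 mm wide, 20 mm high) in the lid's centre; the largest: 120 mm across, 210 mm high with its knob; origin at the centre of its underside, z up
- canister_tall_knob (a point): centre of the top face of the tall canister's knob, 210 mm above the work surface
- canister_small: a white ceramic storage canister with a flat wooden lid and a round wooden knob (30 mm wide, 20 mm high) in the lid's centre; the smallest: 88 mm across, 120 mm high with its knob; origin at the centre of its underside, z up
- canister_small_knob (a point): centre of the top face of the small canister's knob, 120 mm above the work surface
- coaster_empty_top (a point): centre of the top face of the one EMPTY coaster, 8 mm above the work surface, z up. There are four equal coasters on the robot's right (negative y), round cork discs 100 mm across and 8 mm thick, fixed to the surface; the other three carry a mug each, and a neighbouring mug's axis can be as near as 125 mm
- mug_1: one of three alike blue mugs, 76 mm across without the handle (which reaches about 70 mm from the axis), 90 mm high, standing in the middle of a coaster; origin at the centre of its underside, z up
- mug_1_rim (a point): centre of that mug's open mouth, 98 mm above the work surface
- mug_2: one of three alike blue mugs, 76 mm across without the handle (which reaches about 70 mm from the axis), 90 mm high, standing in the middle of a coaster; origin at the centre of its underside, z up
- mug_2_rim (a point): centre of that mug's open mouth, 98 mm above the work surface
- mug_3: one of three alike blue mugs, 76 mm across without the handle (which reaches about 70 mm from the axis), 90 mm high, standing in the middle of a coaster; origin at the centre of its underside, z up
- mug_3_rim (a point): centre of that mug's open mouth, 98 mm above the work surface
- pepper_mill: dark wooden pepper mill, 54 mm across, 172 mm high, standing among the canisters; origin at the centre of its underside
- salt_shaker: white salt shaker with a steel top, 42 mm across, 73 mm high, standing amid the four coasters; origin at the centre of its underside
- oil_bottle: green glass oil bottle, 60 mm across, 200 mm high, on the far left; origin at the centre of its underside
There are look-alikes about, which are no part of the job. What is shaped like the part that bears coaster_empty_top but pink, red or white is not meant.

How it is judged:
By the outcome, as a careful person would: the job done as asked, in the order asked, and still so for the second after the job is handed in, with the robot touching nothing.
It also fails if it takes over 48 s, if anything falls off the work surface, if the arm or the gripper's body presses on something with over 40 N, if the wrist force passes 120 N, or if a joint passes its speed limit or range.

## Working session

There is one attempt and no reset: what is moved stays moved. The work goes in short steps, Python scripts to look and compute and a tool call to move; the robot and the scene stay as the last step left them, time stands still between calls to the robot, and variables do not carry over. Pictures are saved under pics/ and viewed, at most 10 in all, crops included, and the job is handed in when it is done.

Besides the shell and the picture viewer there is one more tool, called after "Request:" as name(argument=value, ...) on one line, values as JSON. step_arm: Moves the arm, as the interface text tells. Its arguments: {"type":"object","properties":{"targets":{"type":"string"},"gripper":{"type":"number"},"squeeze":{"type":"number"}},"required":["targets"]}

```bash
mkdir -p pics; cat > h.py <<'E'
from station import manip
import numpy as np, cv2
def cal(n):
    c=manip.get_calibration(n); f=240/np.tan(np.radians(c["fov_y"])/2)
    return f,c["cx"],c["cy"],np.array(c["extrinsics"])
def ray(n,p):
    f,cx,cy,E=cal(n); d=E[:3,:3]@np.array([(p[0]-cx)/f,(p[1]-cy)/f,1]); return E[:3,3],d/np.linalg.norm(d)
def atz(n,p,z):
    o,d=ray(n,p); return o+d*(z-o[2])/d[2]
def proj(n,X):
    f,cx,cy,E=cal(n); p=E[:3,:3].T@(np.array(X)-E[:3,3]); return np.array([cx+f*p[0]/p[2],cy+f*p[1]/p[2]])
def tri(a,b):
    (o,d),(q,e)=a,b; A=np.stack([d,-e],1); s=np.linalg.lstsq(A,q-o,rcond=None)[0]
    return (o+d*s[0]+q+e*s[1])/2, np.linalg.norm(o+d*s[0]-q-e*s[1])
E
python3 - <<'E'
from h import *
np.set_printoptions(precision=3,suppress=True)
for n in("side","top"):
    im=manip.snapshot(n); cv2.imwrite(f"pics/{n}0.png",im[:,:,::-1]); print(n,cal(n))
    for q,z in(("canister_middle_knob",.165),("canister_tall_knob",.21),("canister_small_knob",.12),("coaster_empty_top",.008),("mug_1_rim",.098),("pepper_mill",0),("oil_bottle",0)):
        for r in manip.mark_of(n,q): print(q,np.round(r["position"]),round(r["p"],2),atz(n,r["position"],z))
s=manip.sense(); print(s["t"],s["tcp_pos"],s["tool_rot"])
E
```

```text
side (np.float64(458.2045152874213), 318.7590868198288, 242.9550448083143, array([[ 0.722, -0.452,  0.524, -0.14 ],
       [-0.692, -0.455,  0.56 , -0.65 ],
       [-0.014, -0.767, -0.641,  0.857],
       [ 0.   ,  0.   ,  0.   ,  1.   ]]))
canister_middle_knob [325. 190.] 0.98 [0.594 0.105 0.165]
canister_middle_knob [284. 263.] 0.36 [ 0.322 -0.04   0.165]
canister_tall_knob [227. 171.] 0.85 [0.422 0.311 0.21 ]
canister_tall_knob [322. 188.] 0.33 [0.547 0.069 0.21 ]
canister_small_knob [287. 228.] 0.55 [0.446 0.096 0.12 ]
coaster_empty_top [344. 303.] 0.79 [ 0.438 -0.122  0.008]
coaster_empty_top [325. 373.] 0.71 [ 0.261 -0.235  0.008]
coaster_empty_top [368. 426.] 0.67 [ 0.236 -0.378  0.008]
coaster_empty_top [463. 444.] 0.63 [ 0.338 -0.528  0.008]
mug_1_rim [383. 245.] 0.59 [ 0.591 -0.109  0.098]
pepper_mill [281. 211.] 0.61 [ 0.583  0.297 -0.   ]
pepper_mill [416. 317.] 0.18 [ 0.534 -0.271  0.   ]
oil_bottle [324. 236.] 0.46 [ 0.593  0.11  -0.   ]
top (np.float64(500.42705394416316), 309.8866766837311, 241.5893695838438, array([[-0.057, -0.974,  0.221,  0.141],
       [-0.998,  0
[... 162 characters left out ...]
5]
canister_middle_knob [264. 258.] 0.35 [0.399 0.086 0.165]
canister_tall_knob [172. 244.] 0.81 [0.439 0.317 0.21 ]
canister_small_knob [257. 252.] 0.74 [0.425 0.109 0.12 ]
coaster_empty_top [342. 251.] 0.9 [ 0.437 -0.133  0.008]
coaster_empty_top [432. 308.] 0.78 [ 0.255 -0.381  0.008]
coaster_empty_top [383. 310.] 0.59 [ 0.257 -0.238  0.008]
coaster_empty_top [478. 279.] 0.57 [ 0.331 -0.524  0.008]
mug_1_rim [336. 192.] 0.65 [ 0.593 -0.12   0.098]
pepper_mill [196. 211.] 0.6 [0.588 0.303 0.   ]
pepper_mill [362. 222.] 0.37 [ 0.524 -0.201  0.   ]
oil_bottle [263. 257.] 0.72 [0.434 0.104 0.   ]
oil_bottle [137. 238.] 0.65 [0.514 0.482 0.   ]
0.8 [0.183 0.597 0.25 ] [0.148 0.989 0.    0.   ]
```

View pics/top0.png

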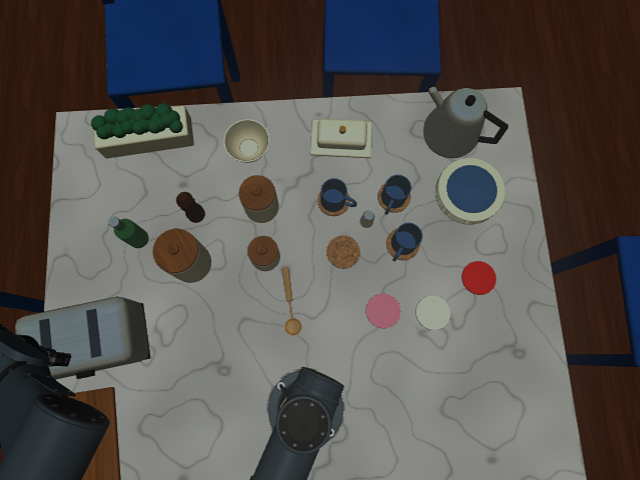

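View pics/side0.png

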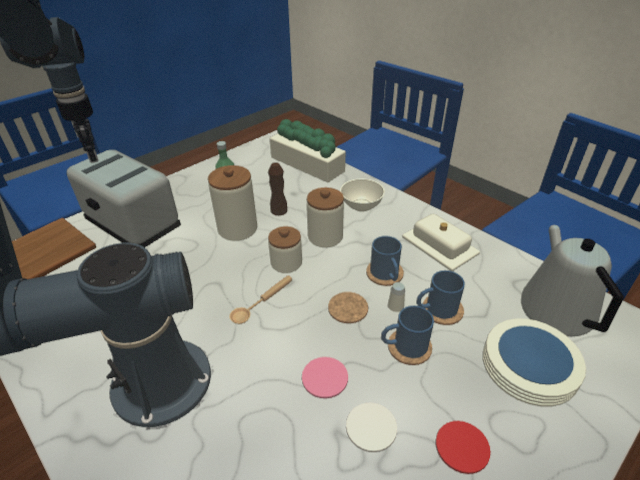

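The top view shows the three canisters with their knobs at about tall (172,244), middle (257,189) and small (263,252). It also shows three mugs and the bare cork coaster at (343,251).
- **Could be taken for the coaster:** pink (383,310), white (432,312), red (478,278) and the mug coasters (334,200), (394,200), (403,245). I choose cork (343,251).
- **Could be taken for the canister:** tall and small. I choose (257,189), which is (325,190) in the side view.

```bash
python3 - <<'E'
from h import *
np.set_printoptions(precision=4,suppress=True)
ims={n:manip.snapshot(n) for n in("side","top")}
P={}
for n in ims:
    for q,g in(("canister_middle_knob",{"side":(325,190),"top":(257,189)}),("coaster_empty_top",{"side":(346,306),"top":(343,251)})):
        l=[r["position"] for r in manip.mark_of(n,q) if np.linalg.norm(np.array(r["position"])-g[n])<12]
        m=[(r["pixels"],r["position"]) for r in manip.masks_of(n,q) if np.linalg.norm(np.array(r["position"])-g[n])<25]
        print(n,q,l); P[n,q]=l[0] if l else g[n]
        if m:
            c=max(cv2.findContours(m[0][0].astype(np.uint8),0,1)[0],key=len); e=cv2.fitEllipse(c); print(" mask ellipse",e)
            if "coaster" in q: print(atz(n,e[0],.008))
for q in("canister_middle_knob","coaster_empty_top"):
    print(q,tri(*[ray(n,P[n,q]) for n in("side","top")]),[atz(n,P[n,q],.165 if "knob" in q else .008) for n in ims])
t=[]
for n in ims:
    for q,w in(("canister_middle_knob",22),("coaster_empty_top",36)):
        x,y=np.round(P[n,q]).astype(int); c=cv2.resize(ims[n][y-w:y+w,x-w:x+w,::-1],(300,300),interpolation=cv2.INTER_CUBIC)
        k=300/(2*w); u=(np.array(P[n,q])-[x-w,y-w]+.5)*k; cv2.drawMarker(c,tuple(int(v) for v in u),(0,255,0),0,14,1); t.append(c)
cv2.imwrite("pics/crop1.png",np.vstack([np.hstack(t[:2]),np.hstack(t[2:])]))
E
```

```text
side canister_middle_knob [[322.9, 189.0]]
 mask ellipse ((324.6619873046875, 215.9967498779297), (39.53236389160156, 64.51657104492188), 179.01788330078125)
side coaster_empty_top [[344.3, 305.2]]
 mask ellipse ((347.4118347167969, 306.9632263183594), (30.431133270263672, 39.554386138916016), 94.62360382080078)
[ 0.4335 -0.1366  0.008 ]
top canister_middle_knob []
 mask ellipse ((258.1597900390625, 198.43545532226562), (36.33489990234375, 48.204288482666016), 159.6475067138672)
top coaster_empty_top [[343.9, 247.4]]
canister_middle_knob (array([0.5851, 0.0997, 0.1756]), np.float64(0.006641994631356961)) [array([0.593 , 0.1124, 0.165 ]), array([0.5917, 0.0989, 0.165 ])]
coaster_empty_top (array([ 0.4395, -0.1329,  0.0108]), np.float64(0.019044640451476802)) [array([ 0.4323, -0.1272,  0.008 ]), array([ 0.4482, -0.1384,  0.008 ])]
```

View pics/crop1.png

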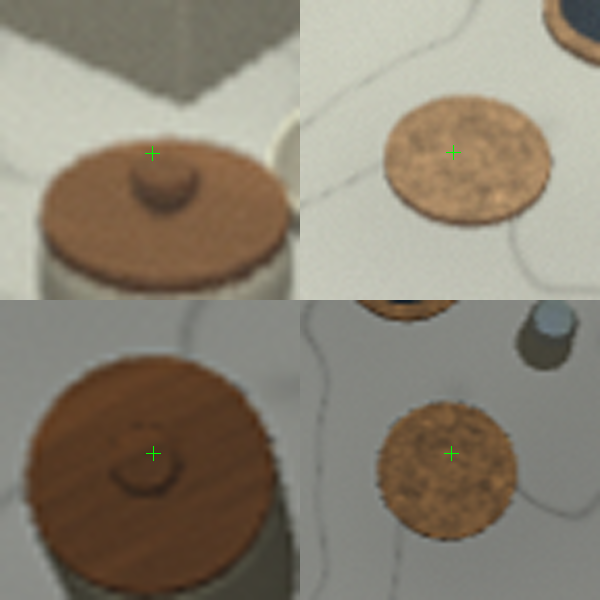

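The crop shows the knob and the bare cork coaster. The green network marks are a few pixels off, so I'll fit by eye and colour instead.

```bash
python3 - <<'E'
from h import *
np.set_printoptions(precision=4,suppress=True)
def seg(n,p):
    hsv=cv2.cvtColor(cv2.imread(f"pics/{n}0.png"),cv2.COLOR_BGR2HSV)
    m=cv2.inRange(hsv,(0,70,20),(25,255,255)); _,lab,st,ce=cv2.connectedComponentsWithStats(m)
    c=cv2.findContours((lab==lab[p[1],p[0]]).astype(np.uint8),0,1)[0][0]; e=cv2.fitEllipse(c); return np.array(e[0]),e[1]
for q,z,g in(("lid",.145,dict(side=(325,200),top=(257,195))),("coaster",.008,dict(side=(347,306),top=(343,251)))):
    r={n:seg(n,g[n]) for n in g}
    for n in g: print(q,n,r[n],atz(n,r[n][0],z-.004))
    print(tri(*[ray(n,r[n][0]) for n in g]))
k=dict(side=(324.7,191.1),top=(256.1,189.5))
print("knob",tri(*[ray(n,k[n]) for n in k]),[atz(n,k[n],.165) for n in k])
E
```

```text
lid side (array([324.9019, 198.4479]), (21.72137451171875, 36.37150955200195)) [0.5894 0.1011 0.141 ]
lid top (array([256.7138, 192.6007]), (34.90964889526367, 35.80891036987305)) [0.5896 0.1023 0.141 ]
(array([0.5902, 0.1023, 0.14  ]), np.float64(0.000550781968199256))
coaster side (array([347.8798, 307.1198]), (30.085975646972656, 38.7479362487793)) [ 0.4367 -0.1354  0.004 ]
coaster top (array([342.9424, 251.5256]), (31.774555206298828, 32.457435607910156)) [ 0.4367 -0.135   0.004 ]
(array([ 0.4369, -0.1351,  0.0036]), np.float64(0.000235035867513767))
knob (array([0.5901, 0.1017, 0.1647]), np.float64(0.0010475308343521495)) [array([0.5892, 0.1015, 0.165 ]), array([0.5904, 0.1014, 0.165 ])]
```

Request:
step_arm(targets="0 0 -20 0;0 0 -50 0;0 0 -85 0;0 0 -120 0;0 0 -155 0;0 0 -180 0;0 0 -200 0;0 0 -200 0", gripper=1)

```text
t: 2.1
tcp_pos: [0.1838, 0.5985, 0.4538]
tool_rot: [0.148, 0.989, 0.004, 0.001]
force: [0.7, 0.4, 0.3]
finger_gap: -0.001
gripper_force: 0.0
```

Request:
step_arm(targets="-10 -13 0 0;-28 -35 0 0;-50 -62 0 0;-75 -94 0 0;-100 -125 0 0;-125 -156 0 0;-150 -188 0 0;-172 -217 0 0;-189 -238 0 0;-199 -250 0 0;-199 -250 0 0")

```text
t: 3.2
tcp_pos: [0.3003, 0.2984, 0.4488]
tool_rot: [0.15, 0.989, -0.001, -0.001]
force: [-0.1, 0.2, -0.6]
finger_gap: 0.004
gripper_force: 0.0
```

Request:
step_arm(targets="-19 -6 0 0;-48 -15 0 0;-84 -26 0 0;-124 -38 0 0;-164 -51 0 0;-204 -63 0 0;-244 -76 0 0;-280 -87 0 0;-308 -96 0 0;-325 -101 0 0;-335 -104 0 0;-335 -104 0 0")

```text
t: 4.4
tcp_pos: [0.5906, 0.1025, 0.4485]
tool_rot: [0.149, 0.989, -0.0, -0.001]
force: [0.2, 0.2, -0.2]
finger_gap: -0.005
gripper_force: 0.0
```

```bash
cat > st.py <<'E'
from h import *
import sys
from scipy.spatial.transform import Rotation as R
s=manip.sense(); T=R.from_quat(s["tool_rot"]).as_matrix(); g=np.array(eval(sys.argv[1]))
print(s["t"],s["tcp_pos"],"z",T[:,2],"gap",s["finger_gap"],"move mm",1000*T.T@(g-s["tcp_pos"]))
E
python3 st.py "[.590,.102,.209]"
```

```text
4.4 [0.59055532 0.10249334 0.44854143] z [-2.01827194e-03  2.79184771e-04 -9.99997924e-01] gap -0.004683604041075113 move mm [-9.58826774e-02 -5.56603596e-01  2.39541919e+02]
```

Request:
step_arm(targets="0 0 15 0;0 0 40 0;0 0 70 0;0 0 100 0;0 0 130 0;0 0 155 0;0 0 175 0;0 0 185 0;0 -1 190 0;0 -1 190 0;0 -1 190 0")

```text
t: 5.5
tcp_pos: [0.5902, 0.1016, 0.2612]
tool_rot: [0.148, 0.989, 0.0, 0.001]
force: [-0.4, -0.7, 0.3]
finger_gap: -0.004
gripper_force: 0.0
```

```bash
python3 st.py "[.590,.102,.209]"; python3 - <<'E'
from h import *
im=manip.snapshot("side")[:,:,::-1].copy(); s=manip.sense(); p=np.array(s["tcp_pos"])
x,y,w=325,175,50
c=cv2.resize(im[y-w:y+w,x-w:x+w],(600,600),interpolation=cv2.INTER_CUBIC)
for X,col in((p-[0,0,.019],(0,255,0)),(p-[0,0,.006],(0,0,255)),(np.array([.59,.102,.165]),(255,0,0))):
    u=(proj("side",X)-[x-w,y-w]+.5)*6; print(proj("side",X)); cv2.drawMarker(c,tuple(int(v) for v in u),col,0,16,1)
cv2.imwrite("pics/hover1.png",c)
E
```

```text
5.5 [0.59023699 0.10164832 0.26116975] z [ 2.16122839e-03  4.93632084e-05 -9.99997663e-01] gap -0.004237467671498582 move mm [ 0.43673048  0.23120858 52.16912961]
[324.82234024 166.10247322]
[324.79263902 161.7218158 ]
[324.78418822 190.92137143]
```

View pics/hover1.png

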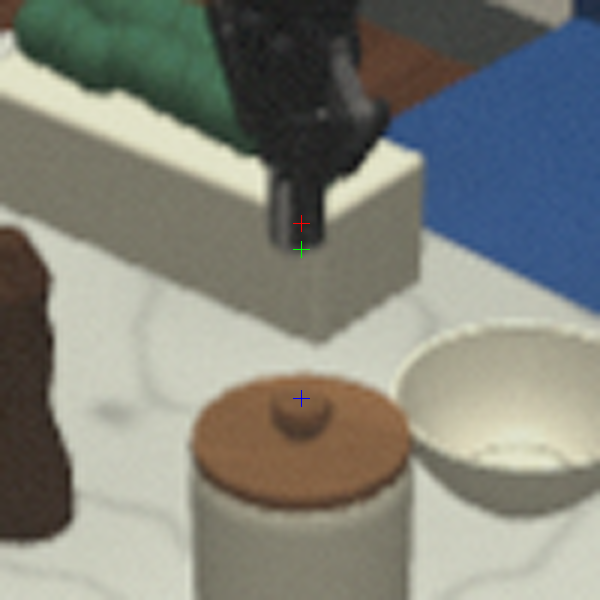

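The crop shows the closed fingertips ending at about (300,247), on the 19 mm mark and squarely over the knob at (301,398). I'll descend 52 mm and hold more than two seconds.

Request:
step_arm(targets="0 0 10 0;0 0 22 0;0 0 35 0;0 0 45 0;0 0 50 0;0 0 52 0;0 0 52 0;0 0 52 0;0 0 52 0;0 0 52 0;0 0 52 0;0 0 52 0")

```text
t: 6.75
tcp_pos: [0.5897, 0.1015, 0.2082]
tool_rot: [0.148, 0.989, 0.0, 0.0]
force: [-0.6, 0.1, 0.3]
finger_gap: -0.002
gripper_force: 0.0
```

Request:
step_arm(targets="0 0 0 0;0 0 0 0;0 0 0 0;0 0 0 0;0 0 0 0;0 0 0 0;0 0 0 0;0 0 0 0;0 0 0 0;0 0 0 0;0 0 0 0;0 0 0 0")

```text
t: 7.95
tcp_pos: [0.5897, 0.1014, 0.208]
tool_rot: [0.148, 0.989, 0.0, -0.0]
force: [0.5, -0.3, 0.4]
finger_gap: 0.003
gripper_force: 0.0
```

Request:
step_arm(targets="0 0 0 0;0 0 0 0;0 0 0 0;0 0 0 0;0 0 0 0;0 0 0 0;0 0 0 0;0 0 0 0;0 0 0 0;0 0 0 0;0 0 0 0;0 0 0 0")

```text
t: 9.15
tcp_pos: [0.5897, 0.1014, 0.208]
tool_rot: [0.148, 0.989, -0.0, 0.0]
force: [0.3, -0.8, -0.0]
finger_gap: -0.003
gripper_force: 0.0
```

```bash
python3 st.py "[.437,-.135,.409]"; python3 st.py "[.590,.102,.209]"
```

```text
9.15 [0.5896762  0.10144096 0.20801302] z [ 5.56793439e-06 -9.07767423e-06 -1.00000000e+00] gap -0.003059170978662729 move mm [  76.58012564 -270.83270863 -200.98568558]
9.15 [0.5896762  0.10144096 0.20801302] z [ 5.56793439e-06 -9.07767423e-06 -1.00000000e+00] gap -0.003059170978662729 move mm [-0.14552287  0.62943361 -0.98698511]
```

Held for over 2.4 s. Next I go up 200 mm, across, and down toward the coaster (TCP about 0.052).

Request:
step_arm(targets="0 0 -12 0;0 0 -35 0;0 0 -65 0;0 0 -100 0;0 0 -135 0;0 0 -165 0;0 0 -188 0;0 0 -200 0;0 0 -200 0")

```text
t: 10.05
tcp_pos: [0.5903, 0.1015, 0.4105]
tool_rot: [0.148, 0.989, 0.0, 0.002]
force: [-0.5, -0.2, -0.0]
finger_gap: 0.002
gripper_force: 0.0
```

Request:
step_arm(targets="4 -14 0 0;11 -38 0 0;20 -70 0 0;29 -104 0 0;39 -138 0 0;49 -172 0 0;58 -206 0 0;66 -235 0 0;73 -257 0 0;77 -271 0 0;77 -271 0 0;77 -271 0 0")

```text
t: 11.25
tcp_pos: [0.4357, -0.1349, 0.4069]
tool_rot: [0.149, 0.989, 0.001, -0.001]
force: [0.7, 0.3, -0.0]
finger_gap: 0.001
gripper_force: 0.0
```

Request:
step_arm(targets="0 0 12 0;0 0 35 0;0 0 65 0;0 0 100 0;0 0 135 0;0 0 170 0;0 0 205 0;0 0 235 0;0 0 258 0;0 0 272 0;0 0 280 0;0 0 280 0")

```text
t: 12.45
tcp_pos: [0.4362, -0.1342, 0.127]
tool_rot: [0.148, 0.989, 0.001, -0.001]
force: [0.1, 0.1, 0.1]
finger_gap: 0.002
gripper_force: 0.0
```

```bash
python3 st.py "[.437,-.135,.052]"; python3 - <<'E'
from h import *
im=manip.snapshot("side")[:,:,::-1].copy(); p=np.array(manip.sense()["tcp_pos"])
x,y,w=348,270,60
c=cv2.resize(im[y-w:y+w,x-w:x+w],(600,600),interpolation=cv2.INTER_CUBIC)
for X,col in((p-[0,0,.019],(0,255,0)),(np.array([.437,-.135,.008]),(255,0,0))):
    u=(proj("side",X)-[x-w,y-w]+.5)*5; cv2.drawMarker(c,tuple(int(v) for v in u),col,0,16,1)
cv2.imwrite("pics/hover2.png",c)
E
```

```text
12.45 [ 0.43620085 -0.13415282  0.12697928] z [-0.00222612  0.0014594  -0.99999646] gap 0.001879225240226514 move mm [-1.20359716 -0.63222399 74.97599663]
```

View pics/hover2.png

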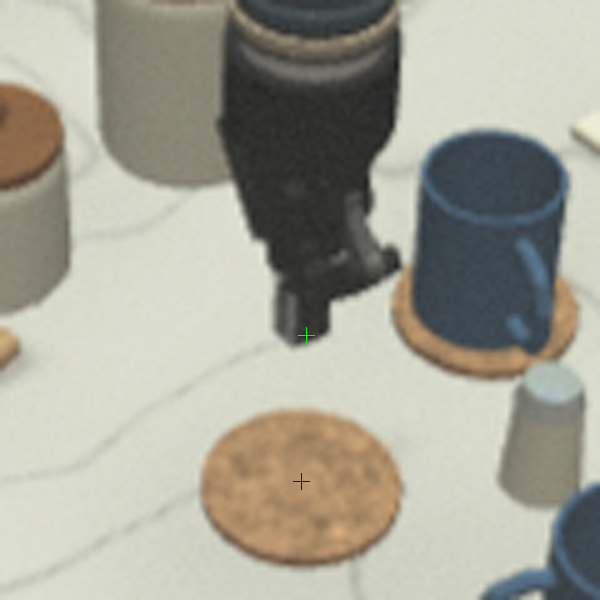

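The fingertips at about (302,335) are centred over the bare cork coaster at (301,482), with the mugs clear. I'll descend 75 mm and hold.

Request:
step_arm(targets="0 0 10 0;0 0 25 0;0 0 42 0;-1 0 56 0;-1 -1 66 0;-1 -1 72 0;-1 -1 75 0;-1 -1 75 0;-1 -1 75 0;-1 -1 75 0;-1 -1 75 0;-1 -1 75 0")

```text
t: 13.7
tcp_pos: [0.4374, -0.1364, 0.0533]
tool_rot: [0.148, 0.989, -0.0, 0.0]
force: [-0.0, -0.1, -0.1]
finger_gap: 0.0
gripper_force: 0.0
```

Request:
step_arm(targets="0 0 0 0;0 0 0 0;0 0 0 0;0 0 0 0;0 0 0 0;0 0 0 0;0 0 0 0;0 0 0 0;0 0 0 0;0 0 0 0;0 0 0 0;0 0 0 0")

```text
t: 14.9
tcp_pos: [0.4372, -0.1363, 0.053]
tool_rot: [0.148, 0.989, 0.0, 0.0]
force: [-0.4, -0.1, 0.4]
finger_gap: 0.002
gripper_force: 0.0
```

Request:
step_arm(targets="0 0 0 0;0 0 0 0;0 0 0 0;0 0 0 0;0 0 0 0;0 0 0 0;0 0 0 0;0 0 0 0;0 0 0 0;0 0 0 0;0 0 0 0;0 0 0 0")

```text
t: 16.1
tcp_pos: [0.4372, -0.1363, 0.053]
tool_rot: [0.148, 0.989, 0.0, -0.0]
force: [0.4, -0.3, -0.2]
finger_gap: -0.001
gripper_force: 0.0
```

```bash
python3 st.py "[.437,-.135,.052]"
```

```text
16.1 [ 0.43719791 -0.13629556  0.05299488] z [-5.83584968e-05  4.07608962e-05 -9.99999997e-01] gap -0.0009012971336267491 move mm [0.56929612 1.18043374 0.99494464]
```

Tip is 26 mm above the coaster, within 1–2 mm of centre, and the hold is done; handing in.

```bash
python3 -c "
from station import manip
print(manip.sign_off())"
```

```text
the job is handed in; nothing more can be done
None
```

I pointed about 24 mm above the middle canister's knob, then about 26 mm above the empty cork coaster, holding each for over 2 seconds. The arm travelled high and touched nothing, and I handed in at 16 s with it still pointing at the coaster.

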